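Free the ratchet lift's pawl with the release bar and let the jar down

ROBOT

A 6-joint arm with a two-finger parallel gripper is mounted at the origin on the work surface. World frame = base frame: x ahead of the robot, y to its left, z up, the work surface at z = 0. Lengths are in mm, angles in rad, forces in N, time in s.
With the tool pointing down it reaches from about 300 to 775 mm from the base axis. Payload 14.6 kg.
Tool frame: the origin (TCP) lies between the finger pads; the fingertips stand 14 mm ahead of it and the grasp point (between the pads) lies 5 mm behind it (nose_length is the distance from the TCP to the fingertips, in mm); z points along the fingers, y is the line along which they close (so a half turn about z gives the same grasp; the last joint's range is limited). The gripper opens to 85 mm and grips with 20 to 120 N. Pads are 22 mm wide; open, the fingers measure 114 mm over their backs; the gripper's body (76 mm by 85 mm) begins 54 mm behind the grasp point. The pads swing forward as they close: fully open they stand 13 mm farther back than shut.
Start: joints at [1.189, 0.3, 1.521, -0, 1.321, -0.067], TCP at [170.292, 522.963, 245.281] pointing down, gripper open.
Joint ranges: [-3.03, 3.03], [-0.79, 2.21], [0.23, 2.52], [-1.04, 4.18], [0, 3.07], [-2.55, 2.55]. Speed limits (rad/s): [2.22, 2.22, 2.57, 3.14, 3.14, 3.14].

INTERFACE

Orientations are given as a unit quaternion [w, x, y, z].
In Python, from plant import * gives the robot as it stands. The module is installed in compiled form; this text tells all that it offers.
- The arm moves only by the shell command python3 -m crank 'ROWS' [OPENING] [FORCE]. ROWS is JSON, a list that holds one entry, the list of rows, each a list of 6 numbers: the shift along the tool's x, y, z in mm, then the turn, a rotation vector about the tool's x, y, z in rad. A call has 1 to 20 rows; each row is the pose to reach, as a shift and turn from the pose commanded when the call began, along the tool's axes at that moment; what a row does not reach only later rows make up. A row lasts 1/10 s, in which the tool goes at most 50 mm and 8.59 degrees, less where a joint would pass 70% of its speed; a pose out of reach is approached as far as the arm can. A call with a gripper value outside its range is refused whole. OPENING is the opening, from 0 (shut) to 1 (fully open), set as the call begins (- or left out, the last holds). The fingers move at their own pace and stop on an object; FORCE is the grip in N (left out, the last holds). Time passes only in rows, so rows that repeat a pose let the fingers close. It gives the time, the measured TCP pose, the force, the opening and the grip force at its end, in the units of the state.
- get_state(): the state, without advancing time (a new reading comes with each control period).
- camera(name): name is "side" or "top" or "wrist"; returns the picture (384x512x3 uint8, red, green, blue); there is no depth.
- calibration(name): a dict with "fx", "fy", "cx", "cy" (pixels), "k1" (the pictures are not rectified: a ray, as slopes to the right and down, at radius r is drawn at 1 + k1 r^2 times it, then the intrinsics apply), "rvec" (rotation vector, rad) and "tvec" (3), from world to camera coordinates, as OpenCV has them. Camera axes: x right, y down, z forward; pixel columns grow to the right and rows downward; lengths in mm; the calibration is good to about 2 mm. A picture is of the moment at which its call begins: read the wrist's pose just before it. calibration takes no time and is no camera call; for the wrist camera it gives the pose at the moment of the call.
- finish_job(): hands the job in; it is judged then, once.
Trained networks look in the newest picture that a camera, given by its name, has taken for a name from the list of things; names that differ only in an ending like _2 or _b are one class to them, and where a whole thing is asked for, a point or a joint stands for the part that bears it (a point fixed in the world has none). Each returns a list of dicts, best first, with "conf" (0 to 1); they miss things now and then, are a little off and sometimes report something else, mostly with a low value. They report only what shows in the picture. A call takes as long as a camera call.
- silhouettes(camera, query): "mask" (384x512 bool, what is visible of it) and "point" ([column, row] in pixels, amid what is visible of it).
- pinpoint(camera, query): "point" ([column, row] in pixels: a listed point, or the origin of a listed thing).
The state is a dict: "t": time; "qpos": joint angles; "joint_velocities": joint speeds; "effort": joint torques, N m; "position": TCP position; "eef_rot": TCP orientation; "contact_force": force on the tool from outside, world axes, zero at the start; "torque": the same for the moment, N m; "opening": finger opening in mm; "grip_force": force on a finger pad.
Only numpy, scipy, OpenCV 4.12 (cv2) and the standard library are available. Lean on these libraries where they do the work, as an engineer would, in place of code of your own. Each camera call takes 0.05 s, during which the arm holds its last target. There are 200 camera calls.

TASK

Take the release bar from its two blocks, slip its bare steel end under the yellow cross-pin of the ratchet lift's pawl and ease it up by feel, without forcing the pawl against its hard stop, keeping it up until the platform with the white jar has sunk all the way down. Then draw the bar out and lay it back across its two blocks as it lay before; touch the lift only with the bar, and leave the jar standing and the other things where they are.

Things in the scene. Friction and masses are not known exactly. Their poses are not given: they have to be found in the camera images.
- bar: release bar: green-rubbered wooden handle 24 x 24 mm, 120 mm long, with a bare round steel rod (diameter 10 mm, 70 mm long) out of one end, 0.17 kg. Origin on the bar's axis in the handle, near the centre of mass: grip here. The rod points along its -y axis: handle from y = +85 to -35 mm, rod from there to its tip at y = -105 mm. z is up as it lies
- rest: fixed bar rest: cork base 110 x 210 x 4 mm, origin at its underside's centre; two wooden blocks 80 mm wide (x), 18 mm thick: at y = +74 mm under the handle (top z = 24 mm), at y = -75 mm under the rod (top z = 31 mm). The bar lies across both with its origin 36 mm above the rest's, rod towards -y; 20 mm are free under the handle's middle
- jack: ratchet lift, fixed: blue base plate 150 x 170 x 12 mm (y from -75 to +95 mm), blue housing 58 x 64 mm, 135 mm high, and a toothed stem with a 110 x 110 mm aluminium platform carrying the white jar (platform top at z = 210 mm when up). Origin under the stem, on the plate's underside. The pawl side looks to its +y axis
- pin_nominal (a point): underside of the pawl's level yellow cross-pin (12 mm thick, 44 mm long along the lift's x) as drawn: 85 mm out along the lift's +y, 105 mm up. The true pin is clamped up to 12 mm higher or lower, not measured: find it by feel from below. Free space under it down to the base plate; the red pawl body begins 35 mm nearer the stem
- pawl_pivot (a point): axis of the red pawl (level, along the lift's x), 11 mm out, 125 mm up. Lifting the pin with the bar takes 4 to 8 N; after 12 to 13 mm of pin travel the stem comes free (force drops to about 3 N, platform sinks) and 3 mm farther is a hard stop. Over 12 N is forcing it. Let down, the pawl springs back and catches the next tooth (every 15 mm)
- lift (a joint): how far the platform has sunk, m: 0 up, held by the pawl; 0.056 fully down on its stop. A damper lets it sink by itself at roughly 10 to 25 mm/s while the pawl is held clear
- jar: closed white ceramic jar, diameter 72 mm, 85 mm high, about 0.42 kg, standing loose on the platform. Origin at the centre of its underside, z up
- jug: orange plastic measuring jug with a handle, 115 mm high, on the folded wooden step stool, a bystander. Origin under its centre
- bottle: green glass bottle with a twist cap, 170 mm high, on the stool, a bystander. Origin under its centre
- pliers: steel pliers with red grips, 140 mm long, lying on the stool, a bystander. Origin at the joint

How it is judged:
By the outcome, as a careful person would: the job done as asked, in the order asked, and still so for the second after the job is handed in, with the robot touching nothing.
It also fails if it takes over 72 s, if anything falls off the work surface, if the arm or the gripper's body presses on something with over 40 N, if the wrist force passes 120 N, or if a joint passes its speed limit or range.

## Working session

There is one attempt and no reset: what is moved stays moved. The work goes in short steps, Python scripts to look and compute and a shell command to move; the robot and the scene stay as the last step left them, time stands still between calls to the robot, and variables do not carry over. Pictures are saved under pics/ and viewed, at most 10 in all, crops included, and the job is handed in when it is done.

```bash
mkdir -p pics; cat > h.py <<'E'
from plant import *
import numpy as np, cv2
from scipy.spatial.transform import Rotation as R
def ray(cal,p):
    u=np.array([(p[0]-cal['cx'])/cal['fx'],(p[1]-cal['cy'])/cal['fy']])
    x=u.copy()
    for _ in range(30): x=u/(1+cal['k1']*(x@x))
    M=R.from_rotvec(np.array(cal['rvec']).ravel()).as_matrix()
    t=np.array(cal['tvec']).ravel()
    return -M.T@t, M.T@np.array([x[0],x[1],1])
def onz(cal,p,z):
    o,d=ray(cal,p); return o+d*(z-o[2])/d[2]
def proj(cal,X):
    M=R.from_rotvec(np.array(cal['rvec']).ravel()).as_matrix()
    c=M@np.array(X)+np.array(cal['tvec']).ravel(); s=c[:2]/c[2]; s=s*(1+cal['k1']*(s@s))
    return np.array([s[0]*cal['fx']+cal['cx'],s[1]*cal['fy']+cal['cy']])
def tri(rs):
    A=np.zeros((3,3));b=np.zeros(3)
    for o,d in rs:
        d=d/np.linalg.norm(d);P=np.eye(3)-np.outer(d,d);A+=P;b+=P@o
    X=np.linalg.solve(A,b)
    return X,[round(float(np.linalg.norm(np.cross(X-o,d/np.linalg.norm(d)))),1) for o,d in rs]
def Rt(s): q=s['eef_rot']; return R.from_quat([q[1],q[2],q[3],q[0]])
E
python3 - <<'E'
from h import *
s=get_state(); print({k:np.round(v,3) for k,v in s.items()})
ims={n:camera(n) for n in('side','top')}
cv2.imwrite('pics/a.png',np.hstack([ims['side'],ims['top']])[:,:,::-1][:, :])
for n in ims: cv2.imwrite(f'pics/{n}.png',cv2.resize(ims[n],(800,600))[:,:,::-1])
C={n:calibration(n) for n in ims}
for n in C: o,_=ray(C[n],(256,192)); print(n,o.round())
for q in ['bar','rest','jack','pin_nominal','pawl_pivot','jar','jug','bottle','pliers']:
    rs=[]
    for n in ims:
        r=pinpoint(n,q); print(q,n,[(np.round(a['point'],1),round(a['conf'],2)) for a in r[:2]])
        if r: rs.append(ray(C[n],r[0]['point']))
    if len(rs)==2: X,e=tri(rs); print('   ',X.round(1),e)
E
```

```text
{'t': np.float64(0.0), 'qpos': array([ 1.189,  0.3  ,  1.522,  0.   ,  1.321, -0.067]), 'joint_velocities': array([ 0.002, -0.002,  0.001, -0.   ,  0.001,  0.   ]), 'effort': array([ 3.0000e-03, -5.4351e+01, -3.6180e+01,  0.0000e+00,  4.0000e-03,
       -0.0000e+00]), 'position': array([170.217, 522.761, 244.714]), 'eef_rot': array([-0.   ,  0.157,  0.988, -0.001]), 'contact_force': array([ 0.311,  0.114, -0.101]), 'torque': array([-0.001, -0.007, -0.015]), 'grip_force': np.float64(0.0), 'opening': np.float64(85.523)}
side [ 477. -714.  934.]
top [ 489.  -48. 1110.]
bar side [(array([209.4, 161.7]), 0.51)]
bar top [(array([158.2, 243.2]), 0.77)]
    [461.1 202.3  66.7] [0.3, 0.3]
rest side [(array([212. , 173.4]), 0.8)]
rest top [(array([165. , 232.8]), 0.93), (array([297.8, 185.6]), 0.46)]
    [474.6 199.6   9.9] [10.6, 10.6]
jack side [(array([263.1, 246. ]), 0.58)]
jack top [(array([301.5, 188. ]), 0.55)]
    [ 592.5 -136.8    9.7] [1.2, 1.2]
pin_nominal side []
pin_nominal top [(array([264.5, 188.9]), 0.71)]
pawl_pivot side [(array([268.4, 202.1]), 0.66), (array([261.7, 215.5]), 0.56)]
pawl_pivot top []
jar side [(array([269.6, 203.7]), 0.62)]
jar top [(array([306.6, 171.1]), 0.7)]
    [ 608.9 -132.   204.7] [0.8, 0.8]
jug side []
jug top [(array([402.4, 188.2]), 0.66)]
bottle side [(array([325. , 307.7]), 0.87)]
bottle top []
pliers side [(array([224.4, 313.2]), 0.67)]
pliers top [(array([396.8, 242.3]), 0.56)]
    [ 457.1 -349.8   65.6] [4.1, 4.1]
```

View pics/top.png

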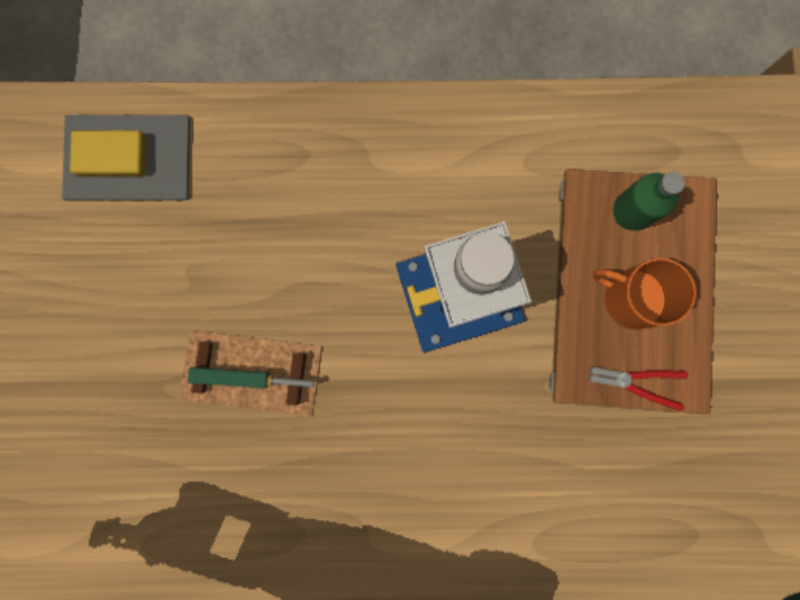

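View pics/side.png

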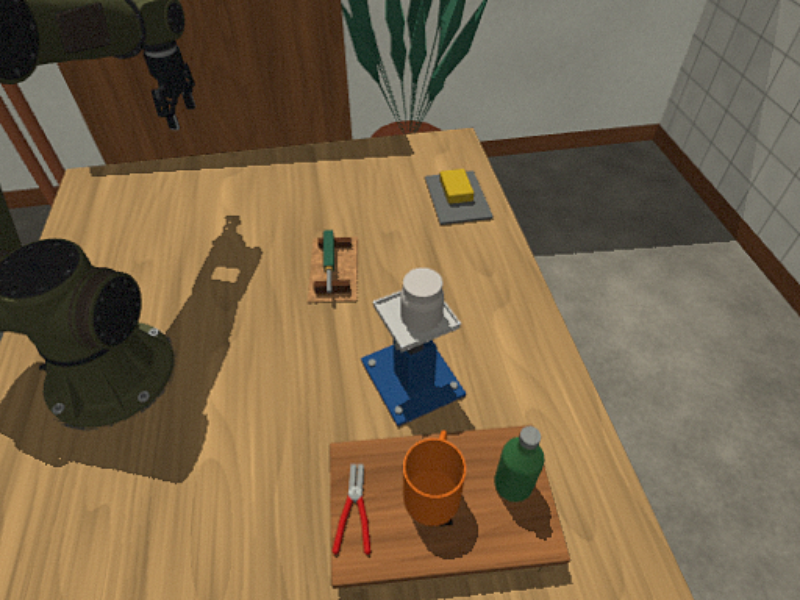

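The top view (800 px scale) shows the bar on its cork rest with the handle at (190-268, 378) and the rod to (315, 383). The lift is at (478, 275) and its yellow T-pin at (418, 300). The side view agrees with this. The stool with its three bystanders is to the right.

```bash
python3 - <<'E'
from h import *
c=calibration('top'); camera('top')
def rect(q,z):
    r=silhouettes('top',q)[0]; m=r['mask'].astype(np.uint8)
    ct=max(cv2.findContours(m,0,2)[0],key=cv2.contourArea)[:,0,:].astype(float)
    W=np.array([onz(c,p,z)[:2] for p in ct]).astype(np.float32)
    (cx,cy),(w,h),a=cv2.minAreaRect(W); print(q,round(r['conf'],2),'c',round(cx,1),round(cy,1),'size',round(w,1),round(h,1),'ang',round(a,1)); return W
rect('rest',4); rect('rest',20)
B=rect('bar',36); mu=B.mean(0); d=np.linalg.svd(B-mu)[2][0]; print('axis',d)
p=pinpoint('top','bar')[0]['point']; print('bar o',onz(c,p,36).round(1))
p=pinpoint('top','pin_nominal')[0]['point']; print('pin',onz(c,p,105).round(1))
p=pinpoint('top','jack')[0]['point']; print('jack',onz(c,p,0).round(1))
p=pinpoint('top','jar')[0]['point']; print('jar',onz(c,p,210).round(1))
p=pinpoint('top','rest')[0]['point']; print('rest',onz(c,p,0).round(1))
# manual points in 800x600 -> 512x384
f=.64
for n,p,z in [('plateTL',(397,263),12),('BL',(424,352),12),('BR',(526,321),12),('pinA',(407,289),117),('pinB',(418,314),117),('platA',(427,247),210),('platB',(505,223),210),('platC',(530,302),210),('platD',(450,326),210),('rodtip',(315,383),36),('hend',(189,377),36)]:
    print(n,onz(c,np.array(p)*f,z).round(1))
E
```

```text
rest 0.83 c 470.9 212.9 size 211.7 114.2 ang 83.3
rest 0.83 c 471.1 209.1 size 208.6 112.5 ang 83.3
bar 0.72 c 462.7 205.6 size 192.3 26.9 ang 85.8
axis [-0.07965887 -0.9968222 ]Traceback (most recent call last):
  File "<stdin>", line 10, in <module>
IndexError: list index out of range
```

```bash
python3 - <<'E'
from h import *
c=calibration('top'); camera('top')
for q,z in [('bar',36),('pin_nominal',105),('jack',0),('jar',210),('rest',0)]:
    r=pinpoint('top',q); print(q,[onz(c,a['point'],z).round(1) for a in r[:2]])
f=.64
for n,p,z in [('plateTL',(397,263),12),('BL',(424,352),12),('BR',(526,321),12),('pinA',(407,289),117),('pinB',(418,314),117),('platA',(427,247),210),('platB',(505,223),210),('platC',(530,302),210),('platD',(450,326),210),('rodtip',(315,383),36),('hend',(189,377),36)]:
    print(n,onz(c,np.array(p)*f,z).round(1))
# move plan to above bar: tool y -> bar x (world +x-ish)
s=get_state(); T=Rt(s); p=s['position']
a=np.array([-.075,-.997,0]);a/=np.linalg.norm(a)
for sg in (1,-1):
    x=sg*a; z=np.array([0,0,-1.]); y=np.cross(z,x)
    G=R.from_matrix(np.c_[x,y,z]); print(sg,(T.inv()*G).as_rotvec().round(3))
print('shift',T.inv().apply(np.array([463,215,200])-p).round(1))
E
```

```text
bar [array([462.8, 213. ,  36. ])]
pin_nominal [array([574.8, -48.8, 105. ])]
jack [array([ 597.4, -124.2,    0. ])]
jar [array([ 602.6, -135.1,  210. ]), array([471.6, 171.2, 210. ])]
rest [array([473.6, 211.4,   0. ])]
plateTL [643.3 -19.6  12. ]
BL [502.  -61.6  12. ]
BR [ 549.9 -222.3   12. ]
pinA [590.8 -36.6 117. ]
pinB [554.8 -52.1 117. ]
platA [636.3 -64.  210. ]
platB [ 667.2 -166.2  210. ]
platC [ 563.4 -196.5  210. ]
platD [532.9 -92.9 210. ]
rodtip [455.4 105.9  36. ]
hend [465.8 298.5  36. ]
1 [ 0.     0.    -1.811]
-1 [ 0.    -0.     1.331]
shift [-373.7 -202.2   45.3]
```

```bash
python3 -m crank '[[[-374,-202,45,0,0,1.331],[-374,-202,45,0,0,1.331],[-374,-202,45,0,0,1.331],[-374,-202,45,0,0,1.331],[-374,-202,45,0,0,1.331],[-374,-202,45,0,0,1.331],[-374,-202,45,0,0,1.331],[-374,-202,45,0,0,1.331],[-374,-202,45,0,0,1.331],[-374,-202,45,0,0,1.331],[-374,-202,45,0,0,1.331],[-374,-202,45,0,0,1.331],[-374,-202,45,0,0,1.331],[-374,-202,45,0,0,1.331]]]'
python3 - <<'E'
from h import *
s=get_state(); print(s['position'],s['qpos'].round(3),Rt(s).as_matrix().round(3).tolist())
c=calibration('wrist'); im=camera('wrist'); cv2.imwrite('pics/w1.png',cv2.resize(im,(800,600))[:,:,::-1])
print(ray(c,(256,192)))
r=silhouettes('wrist','bar')
if r:
    m=r[0]['mask']; ct=max(cv2.findContours(m.astype(np.uint8),0,2)[0],key=cv2.contourArea)[:,0,:]
    W=np.array([onz(c,p,36)[:2] for p in ct]).astype(np.float32); print('bar',r[0]['conf'],cv2.minAreaRect(W))
    ys,xs=np.nonzero(m); W=np.array([onz(c,p,36)[:2] for p in zip(xs[::7],ys[::7])]); mu=W.mean(0); print(mu,np.linalg.svd(W-mu,full_matrices=False)[2][0])
r=pinpoint('wrist','bar'); print([(onz(c,a['point'],36).round(1),a['conf']) for a in r])
r=pinpoint('wrist','rest'); print([(onz(c,a['point'],0).round(1),a['conf']) for a in r])
E
```

```text
t: 2.95
position: [463.0, 215.8, 200.5]
eef_rot: [0.0, 0.733, 0.681, 0.0]
contact_force: [-0.0, -0.1, -0.4]
opening: 85.5
grip_force: 0.0
[462.97551435 215.77615653 200.50727185] [0.364 0.255 1.686 0.    1.199 0.438] [[0.073, 0.997, 0.0], [0.997, -0.073, 0.0], [0.0, 0.0, -1.0]]
(array([469.16527795, 282.72450991, 331.10357692]), array([-0.01803644, -0.25331905, -0.96725933]))
bar 0.87 ((462.86865234375, 204.2406768798828), (192.68716430664062, 25.08616065979004), 85.0423583984375)
[464.8760134  227.39253792] [-0.07824563 -0.99693411]
[(array([465.3, 212.5,  36. ]), 0.88)]
[(array([470.6, 214.2,   0. ]), 0.61)]
```

View pics/w1.png

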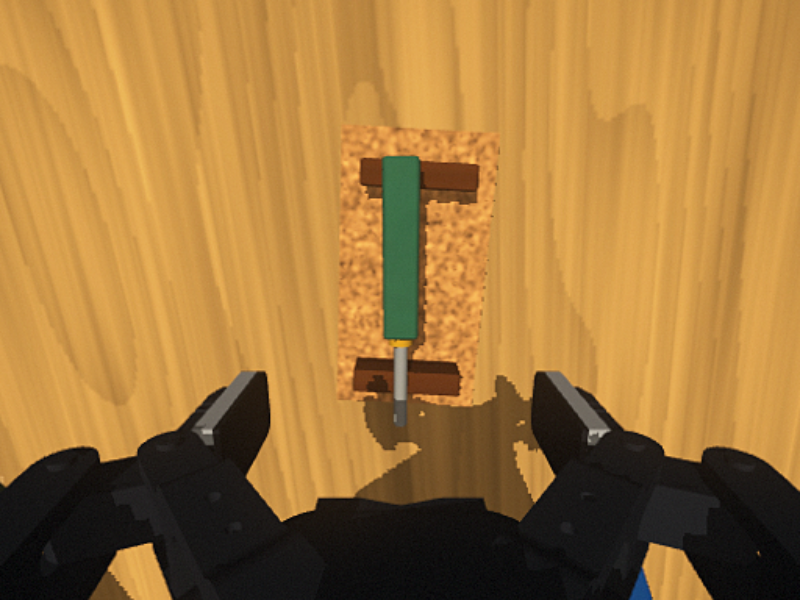

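The wrist picture shows the bar centred between the fingers, with the handle at (401, 155-338) and the rod to (401, 425), parallel to the tool's x. Next I go down and grip it.

```bash
python3 -m crank '[[[-2,0.5,40,0,0,0],[-2,0.5,80,0,0,0],[-2,0.5,120,0,0,0],[-2,0.5,145,0,0,0],[-2,0.5,160,0,0,0],[-2,0.5,169,0,0,0],[-2,0.5,169,0,0,0],[-2,0.5,169,0,0,0]]]'
python3 -m crank '[[[0,0,0,0,0,0],[0,0,0,0,0,0],[0,0,0,0,0,0],[0,0,0,0,0,0],[0,0,0,0,0,0],[0,0,0,0,0,0],[0,0,0,0,0,0],[0,0,0,0,0,0],[0,0,0,0,0,0],[0,0,0,0,0,0],[0,0,0,0,0,0],[0,0,0,0,0,0]]]' 0 110
python3 -c "
from h import *
s=get_state();print(s['position'],s['contact_force'].round(2),s['torque'].round(3))"
```

```text
t: 3.95
position: [464.1, 213.2, 32.0]
eef_rot: [0.0, 0.733, 0.68, 0.0]
contact_force: [-0.3, 0.1, -0.6]
opening: 85.5
grip_force: 0.0
t: 5.15
position: [464.0, 213.1, 31.8]
eef_rot: [0.0, 0.733, 0.68, 0.0]
contact_force: [-1.8, -1.3, 6.3]
opening: 22.6
grip_force: 107.7
[463.99985371 213.12131841  31.84875339] [-1.81 -1.34  6.27] [-0.209  0.235  0.064]
```

```bash
python3 -m crank '[[[0,0,-5,0,0,0],[0,0,-15,0,0,0],[0,0,-35,0,0,0],[0,0,-60,0,0,0],[0,0,-80,0,0,0],[0,0,-90,0,0,0],[0,0,-90,0,0,0],[0,0,-90,0,0,0]]]'
python3 - <<'E'
from h import *
s=get_state(); T=Rt(s); print(s['position'],s['contact_force'].round(2),s['torque'].round(3),s['opening'])
c=calibration('wrist'); im=camera('wrist'); cv2.imwrite('pics/w2.png',cv2.resize(im,(800,600))[:,:,::-1])
d=np.array([-.288,.9577,0]);d/=np.linalg.norm(d); J=np.array([600,-130.2,0])
z=np.array([0,0,-1.]); G=R.from_matrix(np.c_[d,np.cross(z,d),z])
P=J+230*d; P[2]=76
print(P,T.inv().apply(P-s['position']).round(1),(T.inv()*G).as_rotvec().round(3))
r=pinpoint('wrist','bar'); z0=s['position'][2]+4.2
print([onz(c,a['point'],z0).round(1) for a in r])
m=silhouettes('wrist','bar')[0]['mask']; ct=max(cv2.findContours(m.astype(np.uint8),0,2)[0],key=cv2.contourArea)[:,0,:]
print(cv2.minAreaRect(np.array([onz(c,p,z0)[:2] for p in ct]).astype(np.float32)))
E
```

```text
t: 5.95
position: [463.4, 212.9, 120.7]
eef_rot: [-0.0, 0.733, 0.68, -0.0]
contact_force: [-1.1, 0.5, -1.8]
opening: 22.5
grip_force: 107.8
[463.40213161 212.93567005 120.67819551] [-1.07  0.53 -1.76] [ 0.058 -0.009 -0.011] 22.52152015562259
[533.76441412  90.05632151  76.        ] [-117.2   79.4   44.7] [-0.001  0.    -0.367]
[array([465.8, 214.6, 124.9])]
((466.6075744628906, 239.00955200195312), (127.42583465576172, 26.957622528076172), 86.0310287475586)
```

View pics/w2.png

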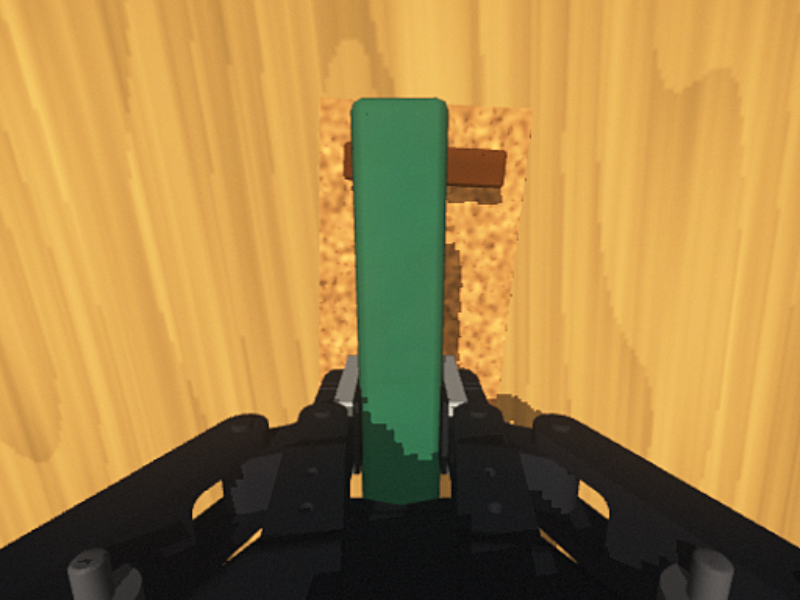

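The bar is held straight, filling columns 355-447 between the pads; the rod is hidden behind the gripper body. Next I move to the approach point in front of the pin.

```bash
python3 -m crank '[[[-24,16,9,0,0,-0.074],[-47,32,18,0,0,-0.148],[-70,48,27,0,0,-0.22],[-94,64,36,0,0,-0.294],[-117.2,79.4,44.7,0,0,-0.367],[-117.2,79.4,44.7,0,0,-0.367],[-117.2,79.4,44.7,0,0,-0.367],[-117.2,79.4,44.7,0,0,-0.367],[-117.2,79.4,44.7,0,0,-0.367]]]'
python3 - <<'E'
from h import *
s=get_state(); T=Rt(s); print(s['position'],T.as_matrix()[:,0].round(3),s['contact_force'].round(2),s['torque'].round(3))
ims={n:camera(n) for n in('side','top')}
a=ims['side'][120:300,170:370]; b=ims['top'][120:300,180:380]
cv2.imwrite('pics/c.png',cv2.resize(np.vstack([a,b]),None,fx=1.6,fy=1.6,interpolation=cv2.INTER_CUBIC)[:,:,::-1])
C={n:calibration(n) for n in ims}
# predicted tip and handle end
x=T.as_matrix()[:,0]; o=s['position']+[0,0,4.2]
for n in C: print(n,'tip',proj(C[n],o-105*x).round(1),'shoulder',proj(C[n],o-35*x).round(1),'end',proj(C[n],o+85*x).round(1))
for n,off in(('side',(170,120)),('top',(180,120))):
    r=pinpoint(n,'pin_nominal'); print(n,[(a['point'],a['conf']) for a in r])
    m=silhouettes(n,'bar')
    if m: ys,xs=np.nonzero(m[0]['mask']); print(n,m[0]['conf'],xs.min(),xs.max(),ys.min(),ys.max())
J=np.array([600,-130.2,0]);d=np.array([-.288,.9577,0])
for n in C: print(n,'pin nominal',proj(C[n],J+85*d+[0,0,105]).round(1))
E
```

```text
t: 7.0
position: [533.9, 90.9, 76.7]
eef_rot: [0.0, 0.596, 0.803, 0.0]
contact_force: [0.3, -0.6, -1.2]
opening: 22.2
grip_force: 107.9
[533.87996235  90.94971851  76.73030629] [-0.288  0.958 -0.   ] [ 0.32 -0.63 -1.16] [-0.063  0.017  0.015]
side tip [247.4 200.8] shoulder [238.2 186. ] end [223.7 163. ]
top tip [249.1 198.1] shoulder [220.1 207. ] end [170.1 222.3]
side [([251.8, 205.8], 0.87), ([232.6, 175.5], 0.32)]
side 0.67 231 240 173 189
top [([267.2, 191.8], 0.98)]
top 0.43 224 248 197 206
side pin nominal [252.9 205. ]
top pin nominal [266.  192.2]
```

View pics/c.png

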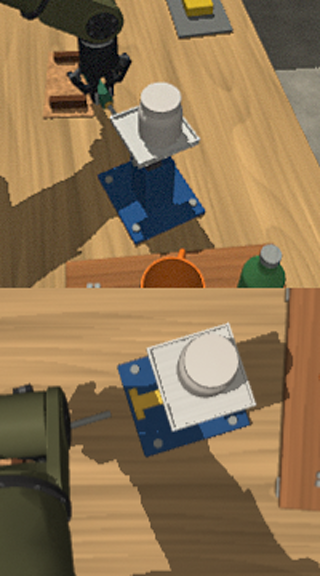

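The top crop shows the rod tip at about (109, 415), aimed at the middle of the yellow T at (145, 403), which matches the prediction. Next I slide it under the pin.

```bash
python3 -m crank '[[[-8,0,0,0,0,0],[-18,0,0,0,0,0],[-28,0,0,0,0,0],[-38,0,0,0,0,0],[-48,0,0,0,0,0],[-56,0,0,0,0,0],[-62,0,0,0,0,0],[-63,0,0,0,0,0],[-63,0,0,0,0,0],[-63,0,0,0,0,0],[-63,0,0,0,0,0]]]'
python3 - <<'E'
from h import *
for i in range(1): s=get_state(); print(s['position'],s['contact_force'].round(2),s['torque'].round(3))
E
```

```text
t: 8.4
position: [552.2, 30.2, 76.6]
eef_rot: [-0.0, 0.597, 0.803, 0.0]
contact_force: [-0.4, -0.6, -1.7]
opening: 22.5
grip_force: 107.9
[552.18315238  30.21357482  76.59958707] [-0.43 -0.64 -1.71] [-0.02  0.    0.02]
```

```bash
cat > st.py <<'E'
from h import *
print(get_state()['position'].round(2),end=' ')
F=[];M=[]
for i in range(3): camera('top'); s=get_state(); F.append(s['contact_force']);M.append(s['torque'])
print(np.mean(F,0).round(2),np.mean(M,0).round(3))
E
python3 st.py
python3 -m crank '[[[0,0,-1,0,0,0],[0,0,-2,0,0,0],[0,0,-3,0,0,0],[0,0,-4,0,0,0],[0,0,-5,0,0,0],[0,0,-5,0,0,0]]]' | grep -E "posi|cont"; python3 st.py
python3 -m crank '[[[0,0,-1,0,0,0],[0,0,-2,0,0,0],[0,0,-3,0,0,0],[0,0,-3,0,0,0]]]'| grep -E "posi|cont"; python3 st.py
python3 -m crank '[[[0,0,-1,0,0,0],[0,0,-2,0,0,0],[0,0,-3,0,0,0],[0,0,-3,0,0,0]]]'| grep -E "posi|cont"; python3 st.py
```

```text
[552.18  30.21  76.6 ] [ 0.25  0.12 -1.91] [-0.009  0.016 -0.006]
position: [552.3, 29.9, 81.8]
contact_force: [-0.0, 0.3, -1.1]
[552.33  29.9   81.78] [ 0.01  0.31 -1.37] [-0.001 -0.021 -0.028]
position: [552.3, 29.9, 84.8]
contact_force: [-0.7, 0.6, -1.2]
[552.33  29.88  84.76] [-0.16 -0.34 -1.3 ] [ 0.014  0.016 -0.026]
position: [552.3, 29.9, 87.8]
contact_force: [-0.4, 1.0, -1.7]
[552.35  29.91  87.79] [ 0.2  -0.03 -1.61] [-0.023  0.001 -0.006]
```

```bash

python3 -m crank '[[[0,0,-1,0,0,0],[0,0,-2,0,0,0],[0,0,-2,0,0,0]]]'| grep -E "posi|cont"; python3 st.py
python3 -m crank '[[[0,0,-1,0,0,0],[0,0,-2,0,0,0],[0,0,-2,0,0,0]]]'| grep -E "posi|cont"; python3 st.py
python3 -m crank '[[[0,0,-1,0,0,0],[0,0,-2,0,0,0],[0,0,-2,0,0,0]]]'| grep -E "posi|cont"; python3 st.py
```

```text
position: [552.0, 30.0, 89.3]
contact_force: [0.6, 0.2, -7.6]
[552.    29.96  89.26] [ 0.29  0.27 -7.07] [0.465 0.02  0.057]
position: [551.9, 30.3, 91.4]
contact_force: [-1.4, 5.1, -9.8]
[551.92  30.29  91.36] [-1.53  5.32 -9.9 ] [1.447 0.381 0.044]
position: [551.9, 30.2, 93.4]
contact_force: [-2.3, 4.6, -9.5]
[551.9   30.23  93.37] [-1.27  5.3  -9.91] [ 1.379  0.439 -0.036]
```

```bash

python3 -m crank '[[[0.7,0,0,0,0,0],[1.2,0,0,0,0,0],[1.2,0,0,0,0,0]]]'| grep -E "posi|cont"; python3 st.py
python3 -m crank '[[[0.2,0,-1,0,0,0],[0.4,0,-2,0,0,0],[0.4,0,-2,0,0,0]]]'| grep -E "posi|cont"; python3 st.py
python3 -c "
from h import *
camera('side');m=silhouettes('side','jar')[0]['mask'];y,x=np.nonzero(m);print(x.min(),x.max(),y.min(),y.max(),len(x))"
```

```text
position: [552.0, 30.7, 93.7]
contact_force: [-0.0, -1.6, -7.9]
[551.96  30.74  93.68] [-0.9  -1.51 -7.65] [ 0.181  0.243 -0.089]
position: [551.8, 31.4, 95.8]
contact_force: [-0.5, -1.8, -7.2]
[551.85  31.39  95.8 ] [-0.94 -2.56 -6.75] [ 0.101  0.278 -0.124]
255 283 172 211 955
```

```bash

python3 -m crank '[[[0.1,0,-1,0,0,0],[0.2,0,-2,0,0,0],[0.2,0,-2,0,0,0]]]'| grep -E "cont"; python3 st.py
python3 -m crank '[[[0.1,0,-0.5,0,0,0],[0.1,0,-1,0,0,0],[0.1,0,-1,0,0,0]]]'| grep -E "cont"; python3 st.py
python3 -m crank '[[[0.1,0,-0.5,0,0,0],[0.1,0,-1,0,0,0],[0.1,0,-1,0,0,0]]]'| grep -E "cont"; python3 st.py
```

```text
contact_force: [-2.2, -0.8, -8.5]
[551.69  31.79  97.67] [-1.45 -0.51 -7.25] [ 0.378  0.318 -0.116]
contact_force: [-0.7, 0.8, -7.8]
[551.62  31.86  98.56] [-1.54  1.29 -8.15] [ 0.704  0.372 -0.06 ]
contact_force: [-2.0, 3.0, -8.1]
[551.59  31.98  99.62] [-2.5   3.16 -8.8 ] [ 1.016  0.5   -0.116]
```

```bash

python3 -m crank '[[[0.4,0,-0.3,0,0,0],[0.6,0,-0.7,0,0,0],[0.6,0,-0.7,0,0,0]]]'| grep -E "cont"; python3 st.py
python3 -m crank '[[[0.2,0,-0.4,0,0,0],[0.3,0,-0.8,0,0,0],[0.3,0,-0.8,0,0,0]]]'| grep -E "cont"; python3 st.py
```

```text
contact_force: [-2.7, 0.8, -6.5]
[551.59  32.31 100.46] [-2.02  1.04 -6.65] [ 0.562  0.44  -0.136]
contact_force: [-1.6, 0.1, -4.0]
[551.63  32.58 101.39] [-0.78 -0.36 -5.08] [ 0.151  0.241 -0.091]
```

```bash

python3 -m crank '[[[0.1,0,-0.4,0,0,0],[0.2,0,-0.8,0,0,0],[0.2,0,-0.8,0,0,0]]]'| grep -E "cont"; python3 st.py
cat > jr.py <<'E'
from h import *
camera('side');m=silhouettes('side','jar')[0]['mask'];y,x=np.nonzero(m);p=pinpoint('side','jar');print(get_state()['t'],'jar',x.min(),x.max(),y.min(),y.max(),p[0]['point'] if p else 0)
E
python3 jr.py; python3 -m crank '[[[0,0,0,0,0,0],[0,0,0,0,0,0],[0,0,0,0,0,0],[0,0,0,0,0,0],[0,0,0,0,0,0],[0,0,0,0,0,0],[0,0,0,0,0,0],[0,0,0,0,0,0],[0,0,0,0,0,0],[0,0,0,0,0,0]]]'| grep -E "posi|cont"; python3 jr.py
```

```text
contact_force: [-0.7, -1.2, -4.1]
[551.47  32.79 102.02] [-0.18 -1.64 -4.8 ] [-0.043  0.096 -0.088]
15.6 jar 256 282 176 215 [272.0, 206.1]
position: [551.4, 32.9, 101.9]
contact_force: [0.8, -1.4, -4.4]
16.75 jar 256 283 182 221 [268.1, 210.2]
```

```bash
python3 -m crank '[[[0,0,0,0,0,0],[0,0,0,0,0,0],[0,0,0,0,0,0],[0,0,0,0,0,0],[0,0,0,0,0,0],[0,0,0,0,0,0],[0,0,0,0,0,0],[0,0,0,0,0,0],[0,0,0,0,0,0],[0,0,0,0,0,0],[0,0,0,0,0,0],[0,0,0,0,0,0],[0,0,0,0,0,0],[0,0,0,0,0,0],[0,0,0,0,0,0],[0,0,0,0,0,0],[0,0,0,0,0,0],[0,0,0,0,0,0],[0,0,0,0,0,0],[0,0,0,0,0,0]]]'| grep -E "posi|cont"; python3 jr.py;python3 -m crank '[[[0,0,0,0,0,0],[0,0,0,0,0,0],[0,0,0,0,0,0],[0,0,0,0,0,0],[0,0,0,0,0,0],[0,0,0,0,0,0],[0,0,0,0,0,0],[0,0,0,0,0,0],[0,0,0,0,0,0],[0,0,0,0,0,0]]]'| grep -E "posi|cont"; python3 jr.py
python3 - <<'E'
from h import *
c=calibration('side')
for z in (210,154): print(z,[proj(c,[600,-130,z+h]).round(1) for h in(0,85)])
im=camera('side'); cv2.imwrite('pics/d.png',cv2.resize(im[130:290,200:340],None,fx=4,fy=3.7,interpolation=cv2.INTER_CUBIC)[:,:,::-1])
E
```

```text
position: [551.4, 32.9, 101.9]
contact_force: [-0.0, -1.5, -5.2]
18.9 jar 257 281 187 223 [270.9, 216.0]
position: [551.4, 32.9, 101.9]
contact_force: [-0.2, -2.3, -4.1]
20.05 jar 256 282 187 224 [270.9, 214.4]
210 [array([266.5, 202.2]), array([267. , 180.3])]
154 [array([266.2, 215.1]), array([266.7, 195.1])]
```

View pics/d.png

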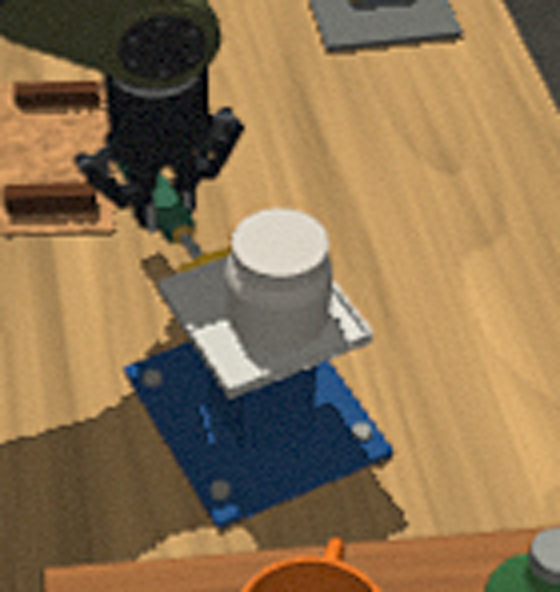

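The jar's top edge fell about 15 px (14.8 expected for 56 mm) and then stayed put, so the platform is fully down. The jar stands at (278, 280) in the crop. Next I lower the bar and draw it out.

```bash
python3 -m crank '[[[-0.3,0,2,0,0,0],[-0.6,0,4,0,0,0],[-1,0,6,0,0,0],[-1.3,0,8,0,0,0],[-1.6,0,10,0,0,0],[-2,0,12,0,0,0],[-2,0,14,0,0,0],[-2,0,16,0,0,0],[-2,0,18,0,0,0],[-2,0,20,0,0,0],[-2,0,20,0,0,0],[-2,0,20,0,0,0]]]'| grep -E "posi|cont"; python3 st.py
```

```text
position: [552.0, 31.0, 81.9]
contact_force: [0.7, 0.4, -1.4]
[551.98  30.98  81.92] [-0.22 -0.27 -1.64] [0.009 0.005 0.   ]
```

Free of the pin. Now I withdraw the bar and check its pitch in the hand.

```bash
python3 -m crank '[[[8,0,0,0,0,0],[18,0,0,0,0,0],[30,0,0,0,0,0],[42,0,0,0,0,0],[56,0,0,0,0,0],[72,0,0,0,0,0],[80,0,0,0,0,0],[80,0,0,0,0,0],[80,0,0,0,0,0]]]'| grep -E "posi|cont"; python3 st.py; python3 jr.py
python3 - <<'E'
from h import *
s=get_state(); x=Rt(s).as_matrix()[:,0]; o=s['position']+[0,0,4.2]
ims={n:camera(n) for n in('side','top')}; C={n:calibration(n) for n in ims}
for n in C: print(n,'tip',proj(C[n],o-105*x).round(1),'sh',proj(C[n],o-35*x).round(1),'10mm up tip',proj(C[n],o-105*x+[0,0,10]).round(1))
for n,w in(('side',(190,130)),('top',(190,150))):
    cv2.imwrite(f'pics/e{n}.png',cv2.resize(ims[n][w[1]:w[1]+80,w[0]:w[0]+100],None,fx=7,fy=7,interpolation=cv2.INTER_CUBIC)[:,:,::-1])
for n in C: 
    m=silhouettes(n,'bar'); 
    if m: ys,xs=np.nonzero(m[0]['mask']); print(n,m[0]['conf'],xs.min(),xs.max(),ys.min(),ys.max())
a,b=[cv2.imread(f'pics/e{n}.png') for n in('side','top')]
cv2.imwrite('pics/e.png',np.vstack([cv2.resize(a,(375,300)),cv2.resize(b,(375,300))]))
c=calibration('wrist');camera('wrist');m=silhouettes('wrist','bar')[0]['mask'];ys,xs=np.nonzero(m);print('wrist',xs.min(),xs.max(),ys.min(),ys.max(),'pred end top',proj(c,o+85*x+[0,0,12]),proj(c,o+85*x+[0,0,17]))
E
```

```text
position: [528.9, 107.6, 81.9]
contact_force: [-0.2, 1.0, -1.5]
[528.94 107.61  81.9 ] [ 0.02 -0.3  -1.74] [-0.045  0.001 -0.01 ]
22.65 jar 256 282 187 224 [272.1, 212.9]
side tip [245. 196.] sh [235.9 181.5] 10mm up tip [245. 194.]
top tip [241.9 200.1] sh [212.8 209. ] 10mm up tip [241.7 199.8]
side 0.74 229 245 167 196
top 0.71 215 241 199 210
wrist 224 287 62 322 pred end top [252.03054165  68.22000874] [251.84326725  65.82047207]
```

View pics/eside.png

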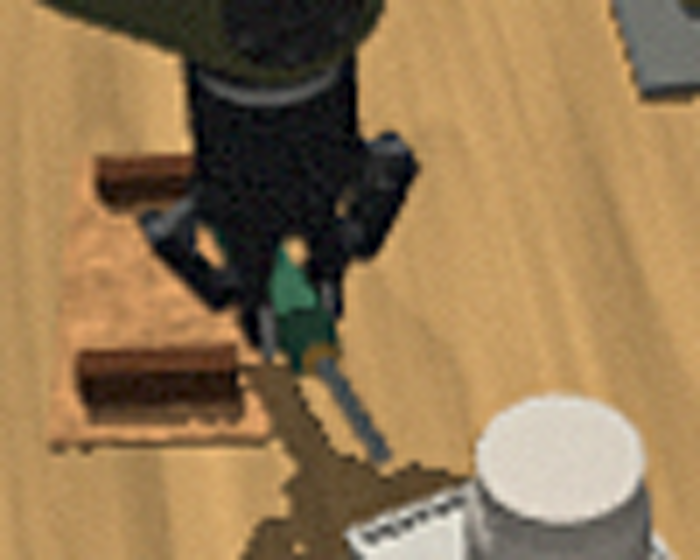

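The rod is in the hand as before, with the tip at (245, 195) against a predicted (245, 196). The jar stands undisturbed. Next I return over the rest.

```bash
python3 - <<'E'
from h import *
s=get_state(); T=Rt(s); a=np.array([.073,.9973,0]);z=np.array([0,0,-1.]); G=R.from_matrix(np.c_[a,np.cross(z,a),z])
print(T.inv().apply(np.array([463.8,213.1,100])-s['position']).round(1),(T.inv()*G).as_rotvec().round(3))
E
```

```text
[119.9 -32.  -18.1] [ 0.    -0.     0.365]
```

```bash
python3 -m crank '[[[20,-5,-8,0,0,0.06],[45,-12,-18,0,0,0.13],[70,-19,-18,0,0,0.21],[95,-26,-18,0,0,0.29],[112,-30,-18,0,0,0.34],[119.9,-32,-18,0,0,0.365],[119.9,-32,-18,0,0,0.365],[119.9,-32,-18,0,0,0.365],[119.9,-32,-18,0,0,0.365]]]'| grep -E "posi|cont|rot"
python3 - <<'E'
from h import *
s=get_state(); T=Rt(s); print(s['position'],T.as_matrix()[:,0])
print(T.inv().apply(np.array([464.0,213.1,33])-s['position']).round(2))
E
```

```text
position: [464.1, 212.7, 99.9]
eef_rot: [0.0, 0.732, 0.681, 0.0]
contact_force: [0.2, 0.2, -1.1]
[464.05384432 212.71189304  99.87598699] [ 7.28680829e-02  9.97341587e-01 -2.17177489e-05]
[ 0.38 -0.09 66.88]
```

```bash
python3 -m crank '[[[0.3,0,20,0,0,0],[0.3,0,40,0,0,0],[0.3,0,54,0,0,0],[0.3,0,60,0,0,0],[0.3,0,63,0,0,0],[0.3,0,63,0,0,0],[0.3,0,63,0,0,0]]]'| grep -E "posi|cont"; python3 st.py
python3 -m crank '[[[0,0,1,0,0,0],[0,0,2,0,0,0],[0,0,2,0,0,0],[0,0,2,0,0,0]]]'| grep -E "posi|cont"; python3 st.py
```

```text
position: [464.1, 213.6, 37.5]
contact_force: [-0.3, -0.6, -1.5]
[464.13 213.6   37.53] [-0.32  0.09 -1.47] [-0.014  0.015 -0.002]
position: [463.8, 213.5, 34.9]
contact_force: [-0.5, 0.3, -2.2]
[463.76 213.48  34.86] [ 0.16 -0.33 -1.57] [ 0.003 -0.002 -0.021]
```

```bash
python3 -m crank '[[[0,0,0.7,0,0,0],[0,0,1.4,0,0,0],[0,0,1.4,0,0,0]]]'| grep -E "posi|cont"; python3 st.py
python3 -m crank '[[[0,0,0.5,0,0,0],[0,0,1,0,0,0],[0,0,1,0,0,0]]]'| grep -E "posi|cont"; python3 st.py
```

```text
position: [463.7, 213.4, 33.4]
contact_force: [-0.3, -0.6, -1.4]
[463.71 213.43  33.35] [-0.13  0.03 -1.92] [-0.012 -0.003  0.008]
position: [463.7, 213.5, 32.4]
contact_force: [0.5, 0.0, -1.6]
[463.73 213.46  32.41] [ 0.29 -0.06 -2.24] [0.019 0.014 0.009]
```

```bash
python3 -m crank '[[[0,0,0.5,0,0,0],[0,0,1,0,0,0],[0,0,1,0,0,0]]]'| grep -E "posi|cont"; python3 st.py
python3 -m crank '[[[0,0,0.4,0,0,0],[0,0,0.7,0,0,0],[0,0,0.7,0,0,0]]]'| grep -E "posi|cont"; python3 st.py
```

```text
position: [463.8, 213.5, 31.9]
contact_force: [-2.8, -2.0, 4.6]
[463.82 213.5   31.85] [-2.74 -1.18  5.02] [-0.192  0.456 -0.017]
position: [463.9, 213.5, 31.8]
contact_force: [-6.6, -3.7, 16.3]
[463.86 213.5   31.8 ] [-7.06 -3.15 15.59] [-5.060e-01  1.218e+00 -1.000e-03]
```

```bash
python3 -m crank '[[[0,0,-0.7,0,0,0],[0,0,-0.7,0,0,0]]]'| grep -E "posi|cont"
python3 -m crank '[[[0,0,0,0,0,0],[0,0,0,0,0,0],[0,0,0,0,0,0],[0,0,0,0,0,0],[0,0,0,0,0,0],[0,0,0,0,0,0],[0,0,0,0,0,0],[0,0,0,0,0,0]]]' 1 20 | grep -E "posi|cont|open|grip"
python3 -m crank '[[[0,0,-10,0,0,0],[0,0,-30,0,0,0],[0,0,-60,0,0,0],[0,0,-100,0,0,0],[0,0,-140,0,0,0],[0,0,-170,0,0,0],[0,0,-170,0,0,0],[0,0,-170,0,0,0]]]'| grep -E "posi|cont"
python3 - <<'E'
from h import *
c=calibration('wrist'); im=camera('wrist'); cv2.imwrite('pics/w3.png',cv2.resize(im,(800,600))[:,:,::-1])
m=silhouettes('wrist','bar')[0]['mask']; ct=max(cv2.findContours(m.astype(np.uint8),0,2)[0],key=cv2.contourArea)[:,0,:]
print(cv2.minAreaRect(np.array([onz(c,p,36)[:2] for p in ct]).astype(np.float32)))
print([onz(c,a['point'],36).round(1) for a in pinpoint('wrist','bar')])
E
python3 jr.py
```

```text
position: [463.9, 213.5, 31.9]
contact_force: [-4.1, -1.0, 7.0]
position: [463.7, 213.5, 31.5]
contact_force: [-0.6, -0.0, -0.4]
opening: 85.5
grip_force: 0.0
position: [463.7, 213.5, 202.0]
contact_force: [-0.6, -0.5, -0.5]
((463.91131591796875, 204.9705047607422), (192.55984497070312, 26.94515609741211), 85.11043548583984)
[array([467.8, 215.3,  36. ])]
29.15 jar 256 282 187 224 [267.9, 216.6]
```

View pics/w3.png

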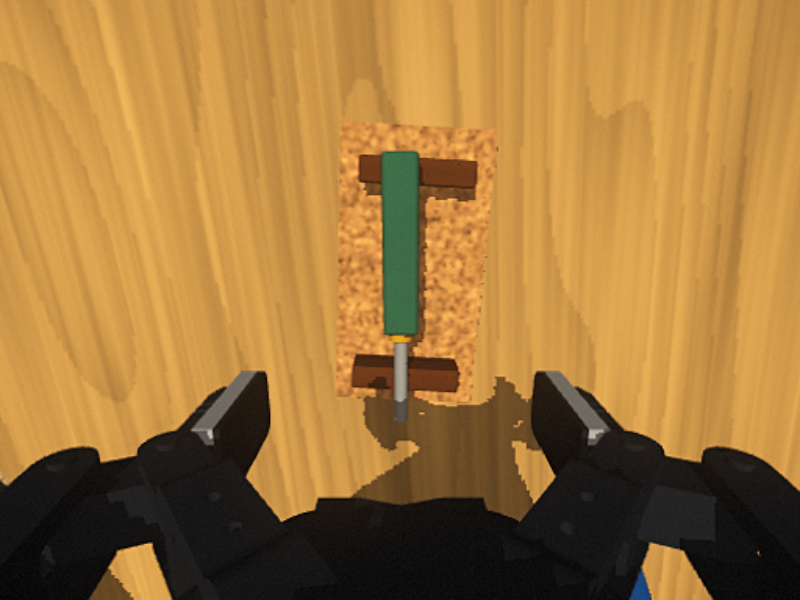

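The bar lies across both blocks as it did before, with the handle at (401, 152-335) and the rod to (401, 420), and the gripper is clear of it. The jar has not moved, so I hand the job in.

```bash
python3 -c "
from plant import *
print(finish_job())"
```

```text
the job is handed in; nothing more can be done
None
```

The job is handed in at about 29 s: the pawl was eased up without reaching its hard stop, the platform sank all the way with the jar still standing, and the bar lies back across its two blocks within about 1 mm of where it was.

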